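# Set the hanging foot of an instrument stand so that it stops rocking

## Task

The instrument stand on the riser rocks: pads of unequal thickness lie under its two front feet, and one of these feet hangs free. Find which front corner dips when you press on it, turn that corner's knurled knob clockwise (seen from above) until its foot takes its fair share of the weight and all four feet are loaded, without jacking another foot off, and let go. Then prove it by pressing that corner's round boss down firmly once more, with 10 N or so and no more than 20 N; leave the stand on its pads where it is and the other things alone.

Things in the scene. Friction and masses are not known exactly. Their poses are not given: they have to be found in the camera images.
- stand: Stand, about 3 kg: aluminium plate 260 x 250 x 14 mm on four feet, grey head (108 mm above the soles) on its rear half, so the weight lies to the rear. Origin midway between the feet, in the plane of the rear soles, on the riser (grey board, top 115 mm above the cabinet). x to its rear (away from the robot at yaw 0), y left, z up; plate top at z = 50, plate from x = -150 to +110 mm.
- grip_left (a point): Centre of the left front screw knob, stand frame (-80, 90, 77) mm: upright black knurled cylinder, 39 mm wide, 28 mm tall (top 13 mm above this point, underside 12 mm above the plate). Round: grip from above at any yaw. It stays at this height on the plate and can turn on by 4 rad. Clockwise from above screws the foot down, 10 mm a turn (1.6 mm a rad), against 0.06 N m.
- grip_right (a point): Centre of the right front screw knob, stand frame (-80, -90, 77) mm, the same as the left. A gripper that holds a knob tightly also holds the stand's corner, so the load on the foot shows truly only with the knob let go.
- press_left (a point): Centre of the upper face of the left press boss, stand frame (-128, 90, 55) mm: flat steel disc 32 mm wide, 5 mm high on the plate's left front corner, 48 mm in front of the knob's axis. Pressed with 8 N it gives 0.3 to 0.4 mm if this corner's foot carries; if the foot hangs, the corner rocks down from 2 to 4 N on, 1.28 mm for each mm of gap under the foot, and comes back when eased.
- press_right (a point): The same on the right press boss, stand frame (-128, -90, 55) mm.
- foot_left: Left front foot, rubber disc 32 mm wide, at (-80, 90) mm of the stand; origin at the centre of its sole. It stands over a fixed round steel pad 52 mm wide: one front pad is 7 mm thick, the other about 4 mm; either may be the left one. Both screws start at unknown angles, so the hanging foot clears its pad by 0.7 to 4 mm. All soles are stiff rubber.
- foot_right: Right front foot, the same at (-80, -90) mm. Turned 0.5 rad on from its first touch on the pad, the hanging foot has its even share (about 6 N); 0.3 to 0.75 rad on is good, by 1.1 rad another foot comes free. A dip of d mm at 8 N means that the first touch comes after about 0.49 d + 0.15 rad.
- rear_left: Left rear foot, black rubber, not adjustable, 34 mm wide, at (80, 90, 0) mm of the stand; origin at the centre of its sole.
- rear_right: Right rear foot, the same at (80, -90, 0) mm.
- boss_left: The left press boss; origin at the centre of its underside.
- boss_right: The right press boss; origin at the centre of its underside.
- screwdriver: Bystander: red-handled screwdriver, 190 mm, lying on the riser to the right.
- gauge_block: Bystander: steel block 60 x 24 x 24 mm lying on the riser, to the right.
- tape: Bystander: roll of masking tape, 94 mm wide and 24 mm high, on the riser, to the left at the rear.
- bottle: Bystander: white squeeze bottle with a red cap, 130 mm tall, on the riser at the rear.

How it is judged (in metres and radians):
On the way, in this order (a step that is already met when the one before it is completed fails the run):
1. all four feet carry at least 2 N each while the robot touches nothing of the stand (contact force between each of foot_left, foot_right, rear_left, rear_right and anything else above 2 N and contact force between each of the arm, the fingers and stand below 0.1 N), for 0.2 s.
2. then a front boss is pressed with 4 N or more while both front feet carry load ((contact force between the fingers and boss_left above 4 N or contact force between the fingers and boss_right above 4 N) and contact force between each of foot_left, foot_right and anything else above 1 N), for 0.1 s.
At the end, for the whole second after the job is handed in: all four feet of the stand carry at least 2 N each, the stand is at rest, level within 0.04 rad and within 12 mm of where it stood, on its pads (contact force between each of foot_left, foot_right, rear_left, rear_right and anything else above 2 N and distance of stand from where it was at the start of the episode below 0.012 m and angle between stand's own z axis and vertical below 0.04 rad and linear speed of stand below 0.01 m/s); the robot touches nothing.
It fails at once if a boss is pressed with more than 30 N (contact force between anything else and boss_left above 30 N or contact force between anything else and boss_right above 30 N).
It fails at once if a front foot is forced against its pad with more than 40 N (contact force between any of foot_left, foot_right and anything else above 40 N).
It fails at once if a bystander is moved by more than 20 mm (distance of any of screwdriver, gauge_block, tape, bottle from where it was at the start of the episode above 0.02 m).
It also fails if it takes over 72 s, if anything falls off the work surface, if the arm or the gripper's body presses on something with over 40 N, if the wrist force passes 120 N, or if a joint passes its speed limit or range.

## Robot

A 6-joint arm with a two-finger parallel gripper is mounted at the origin on a cart in front of the work surface, level with it; the furniture and walls round the work are solid. World frame = base frame: x ahead of the robot, y to its left, z up, the work surface at z = 0. Lengths are in m, angles in degrees, forces in N, time in s.
With the tool pointing down it reaches from about 0.3 to 1 m from the base axis. Payload 5.1 kg.
Tool frame: the origin (TCP) lies at the very end of the fingers, on their centre line; the grasp point (between the pads) lies 19 mm behind it (grip_depth is the distance from the TCP to the grasp point, in m); z points along the fingers, y is the line along which they close (so a half turn about z gives the same grasp; the last joint's range is limited). The gripper opens to 95 mm and grips with 3 to 60 N. Pads are 20 mm wide; open, the fingers measure 119 mm over their backs; the gripper's body (75 mm by 180 mm) begins 59 mm behind the grasp point.
Start: joints at [58.465, 7.093, 94.555, -0, 78.352, -4.733], TCP at [0.293, 0.58, 0.215] pointing down, gripper open.
Joint ranges: [-149.61, 149.61], [-58.7, 133.49], [1.44, 155.28], [-77.14, 257.14], [18.33, 153.61], [-166.67, 166.67]. Speed limits (degrees/s): [147.25, 147.25, 180, 180, 180, 180].

## Interface

Orientations are given as a 3x3 rotation matrix whose columns are the frame's x, y, z axes.
In Python, from bench import observe, grab_frame, camera_model, sign_off, grip_depth gives the robot as it stands.
- The arm moves only by the shell command python3 -m handwheel 'ROWS' [OPENING] [FORCE]. ROWS is JSON, a list of rows, each a list of 2 entries, a list of its own where there are three numbers: the shift along the tool's x, y, z each as a share of 0.25 m, from -1 to 1, then the turn, a rotation vector about the tool's x, y, z each as a share of pi/4 rad, from -1 to 1. A call has exactly 10 rows; each row is the pose to reach, as a shift and turn from the pose commanded when the call began, along the tool's axes at that moment; what a row does not reach only later rows make up. A row lasts 1/12 s, in which the tool goes at most 41.7 mm and 7.16 degrees, less where a joint would pass 70% of its speed; a pose out of reach is approached as far as the arm can. A call with a number of a shift or a turn outside -1 to 1 is refused whole. A call with a gripper value outside its range is refused whole. OPENING is the opening, from 0 (shut) to 1 (fully open), set as the call begins (- or left out, the last holds). The fingers move at their own pace and stop on an object; FORCE is the grip in N (left out, the last holds). Time passes only in rows, so rows that repeat a pose let the fingers close, or fill a call up. It gives the time, the measured TCP pose, the force, the opening and the grip force at its end, in the units of the state.
- observe(): the state, without advancing time (a new reading comes with each control period).
- grab_frame(name): name is "side" or "top"; returns the picture (420x560x3 uint8, red, green, blue); there is no depth.
- camera_model(name): a dict with "K" (3x3 intrinsics, pixels), "distortion" ([k1, k2, p1, p2, k3] as OpenCV has them; the pictures are not rectified), "R" (3x3) and "t" (3): a world point X has camera coordinates R X + t. Camera axes: x right, y down, z forward; pixel columns grow to the right and rows downward; lengths in m; the calibration is good to about 2 mm. A picture is of the moment at which its call begins. camera_model takes no time and is no camera call.
- sign_off(): hands the job in; it is judged then, once.
The state is a dict: "time_s": time; "qpos": joint angles; "qd": joint speeds; "tau": joint torques, N m; "tool_pos": TCP position; "eef_rot": TCP orientation; "wrist_force": force on the tool from outside, world axes, zero at the start; "ft_torque": the same for the moment, N m; "finger_gap": finger opening in m; "finger_force": force on a finger pad.
Only numpy, scipy, OpenCV 4.12 (cv2) and the standard library are available. Lean on these libraries where they do the work, as an engineer would, in place of code of your own. Each camera call takes 0.05 s, during which the arm holds its last target. There are 200 camera calls.

## Working session

There is one attempt and no reset: what is moved stays moved. The work goes in short steps, Python scripts to look and compute and a shell command to move; the robot and the scene stay as the last step left them, time stands still between calls to the robot, and variables do not carry over. Pictures are saved under pics/ and viewed, at most 10 in all, crops included, and the job is handed in when it is done.

```bash
ls; mkdir -p pics
python3 - <<'E'
from bench import *
import cv2,numpy as np
s=observe();print({k:np.round(v,3).tolist() for k,v in s.items()},grip_depth)
for n in("top","side"):
    f=grab_frame(n);cv2.imwrite(f"pics/{n}0.png",f[:,:,::-1]);m=camera_model(n)
    print(n,np.round(m["K"],1).tolist(),m["distortion"],np.round(m["R"],3).tolist(),m["t"])
E
```

```text
pics
{'time_s': 0.0, 'qpos': [58.466, 7.132, 94.633, -0.002, 78.352, -4.732], 'qd': [0.06, -0.02, -0.044, 0.034, 0.024, -0.035], 'tau': [0.0, -41.762, -35.993, 0.077, 0.049, -0.0], 'tool_pos': [0.293, 0.58, 0.213], 'eef_rot': [[-0.893, 0.451, -0.001], [0.451, 0.893, -0.002], [0.0, -0.002, -1.0]], 'wrist_force': [1.133, 0.267, 0.85], 'ft_torque': [-0.021, 0.012, -0.025], 'finger_force': 0.0, 'finger_gap': 0.095} 0.0188
top [[441.7, 0.0, 287.5], [0.0, 441.7, 207.6], [0.0, 0.0, 1.0]] [-0.06660333  0.          0.          0.          0.        ] [[-0.008, -1.0, 0.028], [-0.991, 0.004, -0.137], [0.137, -0.029, -0.99]] [0.00118193 0.63098738 0.97739481]
side [[520.9, 0.0, 288.5], [0.0, 520.9, 211.6], [0.0, 0.0, 1.0]] [0.01223248 0.         0.         0.         0.        ] [[0.477, -0.879, 0.017], [-0.653, -0.367, -0.663], [0.589, 0.305, -0.749]] [-0.26285479  0.54016663  1.01339329]
```

View pics/top0.png

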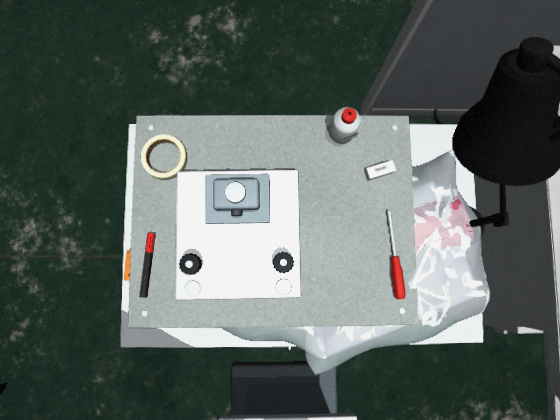

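View pics/side0.png

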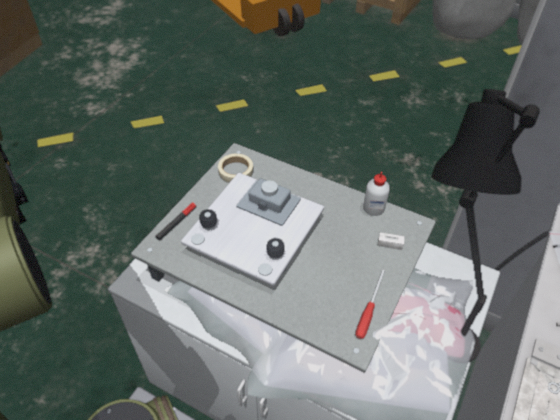

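The top view shows the knobs at about (190,264) and (283,262), and the bosses at (193,288) and (284,286). In the side view the knobs are at (208,218) and (276,247), and the bosses at (197,239) and (265,269). There's also an unlisted marker on the left, at (147,265) in the top view.

```bash
cat > h.py <<'E'
from bench import *
import cv2,numpy as np
def ray(n,uv):
    m=camera_model(n);K,d,R,t=[np.array(m[k],float) for k in("K","distortion","R","t")]
    p=cv2.undistortPoints(np.array([[uv]],float),K,d)[0,0]
    return -R.T@t, R.T@np.array([p[0],p[1],1])
def plane(n,uv,z):
    c,d=ray(n,uv);return c+d*(z-c[2])/d[2]
def tri(a,b):
    A=np.zeros((3,3));y=np.zeros(3)
    for c,d in(a,b):
        d=d/np.linalg.norm(d);P=np.eye(3)-np.outer(d,d);A+=P;y+=P@c
    return np.linalg.solve(A,y)
E
python3 - <<'E'
from h import *
def blob(n,seed,r,f):
    g=cv2.cvtColor(cv2.imread(f"pics/{n}0.png"),6);x,y=seed
    m=np.uint8(f(g));w=np.zeros_like(m);cv2.circle(w,seed,r,1,-1)
    c=max(cv2.findContours(m*w,0,2)[0],key=cv2.contourArea);(u,r)=cv2.minEnclosingCircle(c);return u,r
for nm,st,ss,z in(("kL",(190,264),(208,218),.192),("kR",(283,262),(276,247),.192)):
    a,ra=blob("top",st,16,lambda g:g<90);b,rb=blob("side",ss,14,lambda g:g<90)
    print(nm,a,ra,b,rb,plane("top",a,z).round(4),plane("side",b,z).round(4),tri(ray("top",a),ray("side",b)).round(4))
for nm,a,b in(("bL",(193,288),(197,239)),("bR",(284,286),(265,269))):
    print(nm,plane("top",a,.17).round(4),plane("side",b,.17).round(4),tri(ray("top",a),ray("side",b)).round(4))
for n in("top","side"):
    x0,y0=((160,155) if n=="top" else (170,160));i=cv2.imread(f"pics/{n}0.png")[y0:y0+150,x0:x0+(160)]
    cv2.imwrite(f"pics/{n}c.png",cv2.resize(i,None,fx=4,fy=4,interpolation=2))
E
cd pics; python3 -c "
import cv2,numpy as np
a,b=cv2.imread('topc.png'),cv2.imread('sidec.png');cv2.imwrite('both.png',cv2.resize(np.hstack([a[200:],b[:400]]),(800,250*1)))"
```

```text
kL (190.12791442871094, 262.7034912109375) 11.20327377319336 (207.85714721679688, 218.7142791748047) 9.529862403869629 [0.5038 0.1908 0.192 ] [0.4998 0.1908 0.192 ] [0.5033 0.1925 0.1873]
kR (282.8023376464844, 261.9418640136719) 10.44355297088623 (275.0, 248.19444274902344) 9.67159366607666 [0.5041 0.0115 0.192 ] [0.5009 0.0107 0.192 ] [0.5039 0.0118 0.1879]
bL [0.4545 0.1884 0.17  ] [0.4506 0.1901 0.17  ] [0.4535 0.1906 0.1664]
bR [0.4571 0.0091 0.17  ] [0.4542 0.0098 0.17  ] [0.4565 0.0099 0.1672]
```

View pics/both.png

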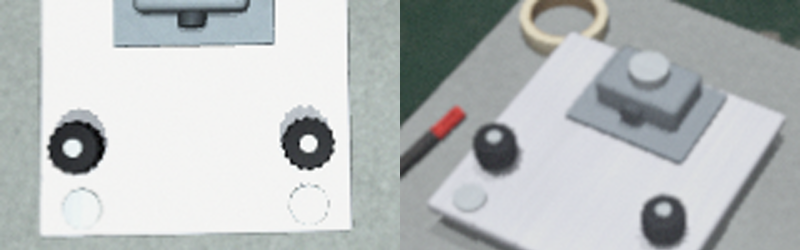

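Knobs: left about (0.502, 0.191), right about (0.502, 0.011). Their spacing is 180 mm and the yaw is about 0, both as they should be. Bosses are at x of about 0.4545. I'll lift, go over the left boss and shut the fingers.

```bash
python3 -m handwheel '[[[0,0,-0.3],[0,0,0]],[[0,0,-0.3],[0,0,0]],[[-0.8,-0.69,-0.3],[0,0,-0.6]],[[-0.8,-0.69,-0.3],[0,0,-0.6]],[[-0.8,-0.69,-0.3],[0,0,-0.6]],[[-0.8,-0.69,-0.3],[0,0,-0.6]],[[-0.8,-0.69,-0.3],[0,0,-0.6]],[[-0.8,-0.69,-0.3],[0,0,-0.6]],[[-0.8,-0.69,-0.3],[0,0,-0.6]],[[-0.8,-0.69,-0.3],[0,0,-0.6]]]' 0 20
cat >> h.py <<'E'
def st(goal=None):
    s=observe();R=np.array(s["eef_rot"]);p=np.array(s["tool_pos"])
    print("t",round(s["time_s"],2),"p",p.round(4),"yaw_y",np.degrees(np.arctan2(R[1,1],R[0,1])).round(1),"tilt",np.degrees(np.arccos(-R[2,2])).round(2),"F",np.round(s["wrist_force"],2),"q",np.round(s["qpos"],0),"gap",round(s["finger_gap"],4),round(s["finger_force"],1))
    if goal is not None: print("shares",(R.T@(np.array(goal)-p)/.25).round(4))
E
python3 -c "
from h import *
st([.4545,.1895,.19])"
```

```text
time_s: 0.93
tool_pos: [0.3949, 0.3331, 0.2894]
eef_rot: [[-1.0, 0.001, 0.0], [0.001, 1.0, -0.001], [-0.0, -0.001, -1.0]]
wrist_force: [0.0, 0.8, -0.3]
finger_gap: 0.0337
finger_force: 0.0
t 0.93 p [0.3949 0.3331 0.2894] yaw_y 89.9 tilt 0.05 F [ 0.01  0.83 -0.33] q [ 34. -12. 106.  -0.  86. -56.] gap 0.0337 0.0
shares [-0.2392 -0.5737  0.398 ]
```

```bash
python3 -m handwheel '[[[-0.24,-0.574,0.1],[0,0,0]],[[-0.24,-0.574,0.1],[0,0,0]],[[-0.24,-0.574,0.1],[0,0,0]],[[-0.24,-0.574,0.1],[0,0,0]],[[-0.24,-0.574,0.3],[0,0,0]],[[-0.24,-0.574,0.398],[0,0,0]],[[-0.24,-0.574,0.398],[0,0,0]],[[-0.24,-0.574,0.398],[0,0,0]],[[-0.24,-0.574,0.398],[0,0,0]],[[-0.24,-0.574,0.398],[0,0,0]]]'>/dev/null
python3 - <<'E'
from h import *
st([.4545,.1895,.17])
i=grab_frame("top")[200:310,130:330];j=grab_frame("side")[160:300,150:330]
cv2.imwrite("pics/p1.png",np.hstack([cv2.resize(i,(400,220)),cv2.resize(j,(283,220))])[:,:,::-1])
E
```

```text
t 1.77 p [0.4557 0.1939 0.1931] yaw_y 90.3 tilt 0.25 F [ 0.17  0.98 -0.05] q [ 17. -12. 115.   0.  77. -73.] gap 0.0005 0.0
shares [ 0.0052 -0.0175  0.0922]
```

View pics/p1.png

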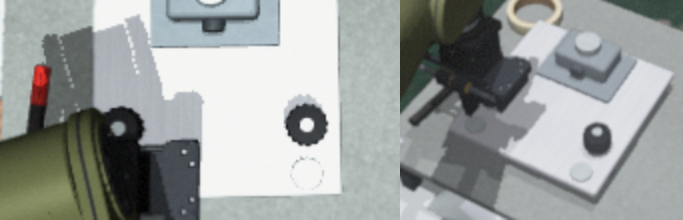

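The fingers are above the left boss, with the tip near (470,110) and the boss near (475,125) in the side crop. Next is a stepwise descent.

```bash
python3 -m handwheel '[[[0,-0.008,0.02],[0,0,0]],[[0,-0.008,0.04],[0,0,0]],[[0,-0.008,0.06],[0,0,0]],[[0,-0.008,0.07],[0,0,0]],[[0,-0.008,0.07],[0,0,0]],[[0,-0.008,0.07],[0,0,0]],[[0,-0.008,0.07],[0,0,0]],[[0,-0.008,0.07],[0,0,0]],[[0,-0.008,0.07],[0,0,0]],[[0,-0.008,0.07],[0,0,0]]]'>/dev/null
python3 -c "
from h import *
st([.4545,.1895,.17])"
```

```text
t 2.7 p [0.4545 0.1907 0.1729] yaw_y 90.2 tilt 0.02 F [ 0.1  -0.04 -0.02] q [ 17. -12. 117.  -0.  75. -74.] gap 0.0007 0.0
shares [-0.0001 -0.0049  0.0115]
```

```bash
for i in 1; do python3 -m handwheel '[[[0,0,0.002],[0,0,0]],[[0,0,0.004],[0,0,0]],[[0,0,0.006],[0,0,0]],[[0,0,0.008],[0,0,0]],[[0,0,0.01],[0,0,0]],[[0,0,0.012],[0,0,0]],[[0,0,0.012],[0,0,0]],[[0,0,0.012],[0,0,0]],[[0,0,0.012],[0,0,0]],[[0,0,0.012],[0,0,0]]]' >/dev/null
python3 -c "
from h import *
st()"; done
```

```text
t 3.53 p [0.4544 0.1907 0.1697] yaw_y 90.2 tilt 0.0 F [ 0.16 -0.4   0.14] q [ 17. -11. 117.  -0.  74. -74.] gap 0.0005 0.0
```

```bash
for i in 1; do python3 -m handwheel '[[[0,0,0.002],[0,0,0]],[[0,0,0.004],[0,0,0]],[[0,0,0.006],[0,0,0]],[[0,0,0.008],[0,0,0]],[[0,0,0.008],[0,0,0]],[[0,0,0.008],[0,0,0]],[[0,0,0.008],[0,0,0]],[[0,0,0.008],[0,0,0]],[[0,0,0.008],[0,0,0]],[[0,0,0.008],[0,0,0]]]' >/dev/null
python3 -c "
from h import *
st()"; done
```

```text
t 4.37 p [0.4544 0.1907 0.1682] yaw_y 90.2 tilt 0.01 F [-4.11 -1.2   5.56] q [ 17. -11. 117.   0.  74. -74.] gap 0.0004 2.7
```

```bash
for i in 1; do python3 -m handwheel '[[[0,0,0.002],[0,0,0]],[[0,0,0.003],[0,0,0]],[[0,0,0.003],[0,0,0]],[[0,0,0.003],[0,0,0]],[[0,0,0.003],[0,0,0]],[[0,0,0.003],[0,0,0]],[[0,0,0.003],[0,0,0]],[[0,0,0.003],[0,0,0]],[[0,0,0.003],[0,0,0]],[[0,0,0.003],[0,0,0]]]' >/dev/null
python3 -c "
from h import *
st()"; done
```

```text
t 5.2 p [0.4544 0.1907 0.168 ] yaw_y 90.2 tilt 0.0 F [-4.22 -1.83  7.78] q [ 17. -11. 117.   0.  74. -74.] gap 0.0002 4.0
```

```bash
for i in 1 2; do python3 -m handwheel '[[[0,0,-0.002],[0,0,0]],[[0,0,-0.004],[0,0,0]],[[0,0,-0.004],[0,0,0]],[[0,0,-0.004],[0,0,0]],[[0,0,-0.004],[0,0,0]],[[0,0,-0.004],[0,0,0]],[[0,0,-0.004],[0,0,0]],[[0,0,-0.004],[0,0,0]],[[0,0,-0.004],[0,0,0]],[[0,0,-0.004],[0,0,0]]]' >/dev/null
python3 -c "
from h import *
st()"; done
```

```text
t 6.03 p [0.4544 0.1907 0.1682] yaw_y 90.2 tilt 0.0 F [-2.35 -1.27  5.65] q [ 17. -11. 117.   0.  74. -74.] gap 0.0007 2.7
t 6.87 p [0.4543 0.1907 0.1688] yaw_y 90.2 tilt 0.01 F [ 0.38 -0.84  0.12] q [ 17. -11. 117.  -0.  74. -74.] gap 0.0005 0.0
```

The left boss gives at most about 0.6 mm at 7.8 N, so the left foot carries. Now the right boss.

```bash
python3 -m handwheel '[[[0,0,-0.06],[0,0,0]],[[0,-0.3,-0.06],[0,0,0]],[[0,-0.72,-0.06],[0,0,0]],[[0,-0.72,-0.06],[0,0,0]],[[0,-0.72,-0.06],[0,0,0]],[[0,-0.72,-0.06],[0,0,0]],[[0,-0.72,-0.02],[0,0,0]],[[0,-0.72,-0.01],[0,0,0]],[[0,-0.72,-0.01],[0,0,0]],[[0,-0.72,-0.01],[0,0,0]]]' >/dev/null
python3 -c "
from h import *
st([.455,.01,.1675])"
python3 -m handwheel '[[[0,0,0.002],[0,0,0]],[[0,0,0.004],[0,0,0]],[[0,0,0.006],[0,0,0]],[[0,0,0.006],[0,0,0]],[[0,0,0.006],[0,0,0]],[[0,0,0.006],[0,0,0]],[[0,0,0.006],[0,0,0]],[[0,0,0.006],[0,0,0]],[[0,0,0.006],[0,0,0]],[[0,0,0.006],[0,0,0]]]' >/dev/null
python3 -c "
from h import *
st([.455,.01,.1675])"
```

```text
t 7.7 p [0.4546 0.0118 0.1707] yaw_y 90.3 tilt 0.08 F [-0.77  0.45 -0.27] q [ -5. -17. 121.   0.  76. -96.] gap 0.0007 0.0
shares [-0.0017 -0.0072  0.0129]
t 8.53 p [0.4549 0.0107 0.1699] yaw_y 90.2 tilt 0.0 F [-0.49  0.91 -0.07] q [ -5. -17. 121.   0.  76. -96.] gap 0.0005 0.0
shares [-0.0002 -0.0027  0.0097]
```

```bash
for i in 1 2 3; do python3 -m handwheel '[[[0,0,0.002],[0,0,0]],[[0,0,0.003],[0,0,0]],[[0,0,0.003],[0,0,0]],[[0,0,0.003],[0,0,0]],[[0,0,0.003],[0,0,0]],[[0,0,0.003],[0,0,0]],[[0,0,0.003],[0,0,0]],[[0,0,0.003],[0,0,0]],[[0,0,0.003],[0,0,0]],[[0,0,0.003],[0,0,0]]]' >/dev/null
python3 -c "
from h import *
st()"; done
```

```text
t 9.37 p [0.455  0.0107 0.1692] yaw_y 90.2 tilt 0.0 F [-0.08  0.7   0.05] q [ -5. -17. 121.  -0.  75. -96.] gap 0.0003 0.0
t 10.2 p [0.455  0.0107 0.1684] yaw_y 90.2 tilt 0.0 F [-0.18  0.35 -0.12] q [ -5. -17. 121.   0.  75. -96.] gap 0.0005 0.0
t 11.03 p [0.455  0.0107 0.1678] yaw_y 90.2 tilt 0.01 F [-1.43 -0.07  2.37] q [ -5. -17. 121.  -0.  75. -96.] gap 0.0008 1.5
```

Contact is at about 0.168. Continuing down.

```bash
for i in 1 2 3; do python3 -m handwheel '[[[0,0,0.002],[0,0,0]],[[0,0,0.004],[0,0,0]],[[0,0,0.004],[0,0,0]],[[0,0,0.004],[0,0,0]],[[0,0,0.004],[0,0,0]],[[0,0,0.004],[0,0,0]],[[0,0,0.004],[0,0,0]],[[0,0,0.004],[0,0,0]],[[0,0,0.004],[0,0,0]],[[0,0,0.004],[0,0,0]]]' >/dev/null
python3 -c "
from h import *
st()"; done
```

```text
t 11.87 p [0.455  0.0106 0.1667] yaw_y 90.2 tilt 0.01 F [-2.51 -2.06  4.7 ] q [ -5. -17. 122.  -0.  75. -96.] gap 0.0005 2.2
t 12.7 p [0.455  0.0106 0.1659] yaw_y 90.2 tilt 0.01 F [-2.59 -1.78  5.8 ] q [ -5. -17. 122.  -0.  75. -96.] gap 0.0003 2.8
t 13.53 p [0.4551 0.0106 0.1657] yaw_y 90.2 tilt 0.02 F [-5.23 -1.68  9.94] q [ -5. -17. 122.  -0.  75. -96.] gap 0.0003 4.6
```

The right boss rocks down about 2.2 mm, so the right foot hangs. First touch should come at about 1.23 rad, so the target is about 1.73 rad clockwise (2.2 shares). Next, above the right knob with the fingers opened.

```bash
python3 -m handwheel '[[[0,0,-0.15],[0,0,0]],[[0,0,-0.28],[0,0,0]],[[0,0,-0.28],[0,0,0]],[[-0.19,0.002,-0.28],[0,0,0]],[[-0.19,0.002,-0.28],[0,0,0]],[[-0.19,0.002,-0.28],[0,0,0]],[[-0.19,0.002,-0.28],[0,0,0]],[[-0.19,0.002,-0.28],[0,0,0]],[[-0.19,0.002,-0.28],[0,0,0]],[[-0.19,0.002,-0.28],[0,0,0]]]' 0.62 >/dev/null
python3 - <<'E'
from h import *
st([.503,.0112,.18])
i=grab_frame("top")[200:310,200:360];j=grab_frame("side")[160:300,190:370]
cv2.imwrite("pics/p2.png",np.hstack([cv2.resize(i,(400,275)),cv2.resize(j,(354,275))])[:,:,::-1])
E
```

```text
t 14.37 p [0.502  0.0114 0.2349] yaw_y 90.2 tilt 0.05 F [-0.17 -0.64  0.19] q [ -5. -13. 112.   0.  81. -95.] gap 0.0576 0.0
shares [-0.0038 -0.001   0.2197]
```

View pics/p2.png

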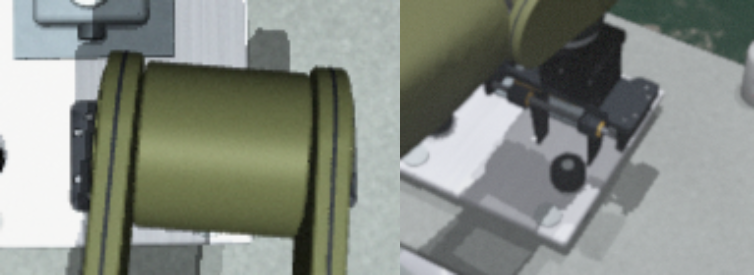

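The side crop shows the open fingers, with tips near (540,140) and (593,160), straddling the knob at (567,172) as intended. Descending.

```bash
python3 -m handwheel '[[[-0.004,0,0.04],[0,0,0]],[[-0.004,0,0.08],[0,0,0]],[[-0.004,0,0.12],[0,0,0]],[[-0.004,0,0.16],[0,0,0]],[[-0.004,0,0.2],[0,0,0]],[[-0.004,0,0.22],[0,0,0]],[[-0.004,0,0.22],[0,0,0]],[[-0.004,0,0.22],[0,0,0]],[[-0.004,0,0.22],[0,0,0]],[[-0.004,0,0.22],[0,0,0]]]' >/dev/null
python3 -c "
from h import *
st()"
python3 -m handwheel '[[[0,0,0],[0,0,0]],[[0,0,0],[0,0,0]],[[0,0,0],[0,0,0]],[[0,0,0],[0,0,0]],[[0,0,0],[0,0,0]],[[0,0,0],[0,0,0]],[[0,0,0],[0,0,0]],[[0,0,0],[0,0,0]],[[0,0,0],[0,0,0]],[[0,0,0],[0,0,0]]]' 0.3 12 >/dev/null
python3 -c "
from h import *
st()"
```

```text
t 15.3 p [0.504  0.0113 0.1805] yaw_y 90.2 tilt 0.08 F [-0.4  -0.48 -0.34] q [ -5. -10. 115.  -0.  75. -95.] gap 0.0588 0.0
t 16.13 p [0.5035 0.0117 0.1798] yaw_y 90.2 tilt 0.04 F [0.22 3.25 1.54] q [ -5. -10. 115.   0.  75. -95.] gap 0.0389 12.0
```

Gripped: the gap is 38.9 mm, matching the 39 mm knob. Turning clockwise.

```bash
for i in 1; do python3 -m handwheel '[[[0,0,0],[0,0,0.12]],[[0,0,0],[0,0,0.24]],[[0,0,0],[0,0,0.36]],[[0,0,0],[0,0,0.48]],[[0,0,0],[0,0,0.6]],[[0,0,0],[0,0,0.72]],[[0,0,0],[0,0,0.84]],[[0,0,0],[0,0,0.96]],[[0,0,0],[0,0,1]],[[0,0,0],[0,0,1]]]' >/dev/null
python3 -c "
from h import *
st();print(observe()['ft_torque'])"; done
```

```text
t 16.97 p [0.5036 0.0116 0.1799] yaw_y 45.2 tilt 0.04 F [-0.74  2.35  1.33] q [ -5. -10. 115.   0.  75. -50.] gap 0.0388 12.0
[ 0.69845959  0.05013235 -0.06315289]
```

```bash
for i in 1; do python3 -m handwheel '[[[0,0,0],[0,0,0.12]],[[0,0,0],[0,0,0.24]],[[0,0,0],[0,0,0.36]],[[0,0,0],[0,0,0.48]],[[0,0,0],[0,0,0.6]],[[0,0,0],[0,0,0.72]],[[0,0,0],[0,0,0.84]],[[0,0,0],[0,0,0.96]],[[0,0,0],[0,0,1]],[[0,0,0],[0,0,1]]]' >/dev/null
python3 -c "
from h import *
st();print(observe()['ft_torque'])"; done
python3 -m handwheel '[[[0,0,0],[0,0,0.1]],[[0,0,0],[0,0,0.2]],[[0,0,0],[0,0,0.2]],[[0,0,0],[0,0,0.2]],[[0,0,0],[0,0,0.2]],[[0,0,0],[0,0,0.2]],[[0,0,0],[0,0,0.2]],[[0,0,0],[0,0,0.2]],[[0,0,0],[0,0,0.2]],[[0,0,0],[0,0,0.2]]]' >/dev/null
python3 -c "
from h import *
st();print(observe()['ft_torque'])"
```

```text
t 17.8 p [0.5036 0.0115 0.1802] yaw_y 0.2 tilt 0.03 F [-1.83  4.09  4.13] q [ -5. -10. 115.   0.  75.  -5.] gap 0.0392 12.0
[ 0.65997761  0.32265596 -0.05106537]
t 18.63 p [0.5035 0.0115 0.1803] yaw_y -8.6 tilt 0.03 F [-1.94  3.37  4.89] q [ -5. -10. 115.   0.  75.   4.] gap 0.0386 12.0
[ 0.63155629  0.44380469 -0.0443617 ]
```

Turned 1.73 rad. Release and rise; the dip check will follow.

```bash
python3 -m handwheel '[[[0,0,0],[0,0,0]],[[0,0,0],[0,0,0]],[[0,0,0],[0,0,0]],[[0,0,0],[0,0,0]],[[0,0,-0.08],[0,0,0]],[[0,0,-0.16],[0,0,0]],[[0,0,-0.22],[0,0,0]],[[0,0,-0.22],[0,0,0]],[[0,0,-0.22],[0,0,0]],[[0,0,-0.22],[0,0,0]]]' 0.62 >/dev/null
python3 -c "
from h import *
st([.4548,.0107,.172])"
python3 -m handwheel '[[[-0.033,-0.191,0],[0,0,0]],[[-0.033,-0.191,0],[0,0,0]],[[-0.033,-0.191,0],[0,0,0]],[[-0.033,-0.191,0],[0,0,0]],[[-0.033,-0.191,0.1],[0,0,0]],[[-0.033,-0.191,0.2],[0,0,0]],[[-0.033,-0.191,0.24],[0,0,0]],[[-0.033,-0.191,0.25],[0,0,0]],[[-0.033,-0.191,0.25],[0,0,0]],[[-0.033,-0.191,0.25],[0,0,0]]]' 0 >/dev/null
python3 -c "
from h import *
st([.4548,.0107,.169])"
```

```text
t 19.47 p [0.5029 0.0113 0.2333] yaw_y -8.8 tilt 0.1 F [-0.21  0.43 -0.2 ] q [ -5. -12. 112.  -0.  81.   4.] gap 0.0588 0.0
shares [-0.0316 -0.1894  0.2455]
t 20.3 p [0.456  0.0104 0.1734] yaw_y -8.8 tilt 0.1 F [ 0.01  0.34 -0.37] q [ -5. -17. 121.  -0.  76.   3.] gap 0.0012 0.0
shares [ 0.0003 -0.005   0.0176]
```

```bash
python3 -m handwheel '[[[0,-0.002,0.002],[0,0,0]],[[0,-0.002,0.004],[0,0,0]],[[0,-0.002,0.006],[0,0,0]],[[0,-0.002,0.008],[0,0,0]],[[0,-0.002,0.01],[0,0,0]],[[0,-0.002,0.01],[0,0,0]],[[0,-0.002,0.01],[0,0,0]],[[0,-0.002,0.01],[0,0,0]],[[0,-0.002,0.01],[0,0,0]],[[0,-0.002,0.01],[0,0,0]]]' >/dev/null
python3 -c "
from h import *
st()"
for i in 1 2 3; do python3 -m handwheel '[[[0,0,0.002],[0,0,0]],[[0,0,0.002],[0,0,0]],[[0,0,0.002],[0,0,0]],[[0,0,0.002],[0,0,0]],[[0,0,0.002],[0,0,0]],[[0,0,0.002],[0,0,0]],[[0,0,0.002],[0,0,0]],[[0,0,0.002],[0,0,0]],[[0,0,0.002],[0,0,0]],[[0,0,0.002],[0,0,0]]]' >/dev/null
python3 -c "
from h import *
st()"; done
```

```text
t 21.13 p [0.4545 0.0106 0.1697] yaw_y -8.8 tilt 0.0 F [-1.02  0.98  0.8 ] q [ -5. -17. 121.   0.  76.   3.] gap 0.0004 0.0
t 21.97 p [0.4545 0.0106 0.1692] yaw_y -8.8 tilt 0.0 F [-0.86  0.07  0.18] q [ -5. -17. 121.   0.  75.   3.] gap 0.0007 0.0
t 22.8 p [0.4546 0.0106 0.1688] yaw_y -8.8 tilt 0.01 F [-0.15 -0.33  0.87] q [ -5. -17. 121.  -0.  75.   3.] gap 0.0004 0.7
t 23.63 p [0.4546 0.0106 0.1686] yaw_y -8.8 tilt 0.01 F [-2.19 -0.3   6.07] q [ -5. -17. 121.  -0.  75.   3.] gap 0.0006 2.7
```

```bash
python3 -m handwheel '[[[0,0,0.002],[0,0,0]],[[0,0,0.003],[0,0,0]],[[0,0,0.003],[0,0,0]],[[0,0,0.003],[0,0,0]],[[0,0,0.003],[0,0,0]],[[0,0,0.003],[0,0,0]],[[0,0,0.003],[0,0,0]],[[0,0,0.003],[0,0,0]],[[0,0,0.003],[0,0,0]],[[0,0,0.003],[0,0,0]]]' >/dev/null
python3 -c "
from h import *
st()"
python3 -m handwheel '[[[0,0,-0.002],[0,0,0]],[[0,0,-0.03],[0,0,0]],[[0.2,0.03,-0.07],[0,0,0]],[[0.71,0.108,-0.07],[0,0,0]],[[0.71,0.108,-0.07],[0,0,0]],[[0.71,0.108,-0.07],[0,0,0]],[[0.71,0.108,-0.07],[0,0,0]],[[0.71,0.108,-0.03],[0,0,0]],[[0.71,0.108,-0.02],[0,0,0]],[[0.71,0.108,-0.02],[0,0,0]]]' >/dev/null
python3 -c "
from h import *
st([.4545,.1907,.169])"
```

```text
t 24.47 p [0.4546 0.0106 0.1685] yaw_y -8.8 tilt 0.01 F [-4.56  0.01  9.04] q [ -5. -17. 121.  -0.  75.   3.] gap 0.0003 4.1
t 25.3 p [0.5068 0.1806 0.1701] yaw_y -8.9 tilt 0.22 F [0.06 0.47 0.86] q [ 14.  -5. 111.   0.  74.  23.] gap 0.0006 0.0
shares [ 0.0077 -0.213   0.005 ]
```

I got the sign of the y share wrong, so the tip ended near the left knob. I'll check at once whether it hit anything.

Run:
```python
from h import *
st()
a=grab_frame("top");b=grab_frame("side");cv2.imwrite("pics/t2.png",a[:,:,::-1]);cv2.imwrite("pics/s2.png",b[:,:,::-1])
i=a[150:310,130:330];j=b[150:300,150:350]
cv2.imwrite("pics/p3.png",np.hstack([cv2.resize(i,(400,320)),cv2.resize(j,(400,320))])[:,:,::-1])
```

```text
t 25.3 p [0.5068 0.1806 0.1701] yaw_y -8.9 tilt 0.22 F [0.06 0.47 0.86] q [ 14.  -5. 111.   0.  74.  23.] gap 0.0006 0.0
```

View pics/p3.png

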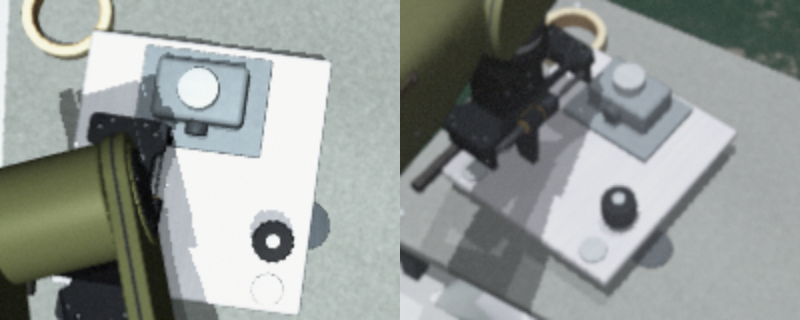

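The closed fingers hit the left knob, and the stand was pushed about 30 mm and turned clockwise. The right pad now shows at (318,225) in the crop. I'll lift straight up, clear the view and measure its pose.

```bash
python3 -m handwheel '[[[0,0,-0.15],[0,0,0]],[[0,0,-0.3],[0,0,0]],[[0,0,-0.44],[0,0,0]],[[0.5,-0.5,-0.44],[0,0,0]],[[0.776,-0.753,-0.44],[0,0,0]],[[0.776,-0.753,-0.44],[0,0,0]],[[0.776,-0.753,-0.44],[0,0,0]],[[0.776,-0.753,-0.44],[0,0,0]],[[0.776,-0.753,-0.44],[0,0,0]],[[0.776,-0.753,-0.44],[0,0,0]]]' >/dev/null
python3 - <<'E'
from h import *
st()
a=grab_frame("top");b=grab_frame("side");cv2.imwrite("pics/t3.png",a[:,:,::-1]);cv2.imwrite("pics/s3.png",b[:,:,::-1])
cv2.imwrite("pics/p4.png",np.hstack([cv2.resize(a[150:310,130:330],(400,320)),cv2.resize(b[150:300,150:350],(400,320))])[:,:,::-1])
E
```

```text
t 26.23 p [0.3498 0.4041 0.2829] yaw_y -8.7 tilt 0.12 F [0.32 0.34 0.2 ] q [ 43. -10. 105.   0.  85.  52.] gap 0.0002 0.0
```

View pics/p4.png

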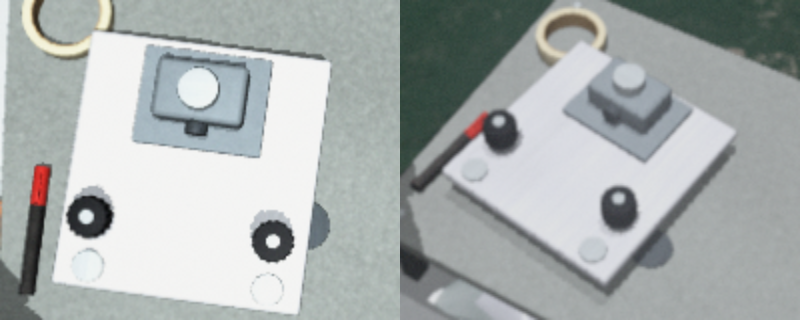

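The view is clear. In the crop the knobs are at (89,217) and (272,241) and the right pad shows at (318,225). The tape and marker haven't moved.

Run:
```python
from h import *
def blob(n,k,seed,r):
    g=cv2.imread(f"pics/{n}{k}.png",0)
    m=np.uint8(g<90);w=np.zeros_like(m);cv2.circle(w,seed,r,1,-1)
    return cv2.minEnclosingCircle(max(cv2.findContours(m*w,0,2)[0],key=cv2.contourArea))[0]
P={}
for k,S in(("0",((190,264),(283,262),(208,218),(276,247))),("3",((174,259),(266,271),(200,211),(259,247)))):
    L,R=[tri(ray("top",blob("top" if k=="0" else "t",k,S[i],14)),ray("side",blob("side" if k=="0" else "s",k,S[i+2],12))) for i in(0,1)]
    T=[plane("top",blob("top" if k=="0" else "t",k,S[i],14),.192) for i in(0,1)]
    L,R=T;print(k,"top-plane",L.round(4),R.round(4))
    y=L-R;yaw=np.arctan2(-y[0],y[1]);o=(L+R)/2+.08*np.array([np.cos(yaw),np.sin(yaw),0]);print("yaw",np.degrees(yaw).round(2),"origin",o.round(4),np.linalg.norm(y).round(4))
# pad right visible: extent
g=cv2.imread("pics/t3.png");print(g[262,285:300].tolist())
```

```text
0 top-plane [0.5038 0.1908 0.192 ] [0.5041 0.0115 0.192 ]
yaw 0.12 origin [0.584  0.1013 0.192 ] 0.1793
3 top-plane [0.5136 0.2217 0.192 ] [0.4887 0.044  0.192 ]
yaw -7.98 origin [0.5804 0.1218 0.192 ] 0.1795
[[121, 114, 110], [122, 111, 100], [120, 109, 99], [121, 115, 102], [117, 109, 101], [124, 116, 103], [114, 107, 94], [116, 109, 97], [120, 114, 103], [125, 118, 108], [183, 187, 176], [182, 185, 176], [180, 185, 174], [180, 184, 173], [181, 185, 175]]
```

```bash
python3 -m handwheel '[[[-0.9,0.51,0],[0,0,1]],[[-0.9,0.51,0],[0,0,1]],[[-0.9,0.51,0],[0,0,1]],[[-0.9,0.51,0],[0,0,1]],[[-0.9,0.51,0],[0,0,1]],[[-0.9,0.51,0],[0,0,1]],[[-0.9,0.51,0],[0,0,1]],[[-0.9,0.51,0],[0,0,1]],[[-0.9,0.51,0],[0,0,1]],[[-0.9,0.51,0],[0,0,1]]]' 0.62 20 >/dev/null
python3 - <<'E'
from h import *
st([.4878,.0438,.235])
def blob(f,seed,r):
    m=np.uint8(cv2.imread(f,0)<90);w=np.zeros_like(m);cv2.circle(w,seed,r,1,-1)
    return cv2.minEnclosingCircle(max(cv2.findContours(m*w,0,2)[0],key=cv2.contourArea))[0]
for t,s in(((174,259),(200,213)),((266,271),(259,247))):
    a,b=blob("pics/t3.png",t,14),blob("pics/s3.png",s,14);print(a,b,tri(ray("top",a),ray("side",b)).round(4))
E
```

```text
t 27.17 p [0.4433 0.1607 0.2824] yaw_y -53.7 tilt 0.03 F [ 0.43  0.55 -0.31] q [ 13. -18. 112.   0.  87.  67.] gap 0.0575 0.0
shares [-0.1332  0.4825  0.1895]
(174.24742126464844, 257.63916015625) (198.0756072998047, 211.26585388183594) [0.5126 0.2252 0.1863]
(266.0443115234375, 270.082275390625) (259.0, 247.19444274902344) [0.4885 0.0445 0.1884]
```

The knob heights are unchanged within about 1 mm, so the feet are still on the edges of their pads. I'll grip the right knob and drag it back.

```bash
python3 -m handwheel '[[[-0.133,0.4825,0.05],[0,0,0]],[[-0.133,0.4825,0.1],[0,0,0]],[[-0.133,0.4825,0.19],[0,0,0]],[[-0.133,0.4825,0.19],[0,0,0]],[[-0.133,0.4825,0.19],[0,0,0]],[[-0.133,0.4825,0.19],[0,0,0]],[[-0.133,0.4825,0.19],[0,0,0]],[[-0.133,0.4825,0.25],[0,0,0]],[[-0.133,0.4825,0.25],[0,0,0]],[[-0.133,0.4825,0.25],[0,0,0]]]' >/dev/null
python3 -c "
from h import *
st([.4878,.0438,.181])"
python3 -m handwheel '[[[0,0,0.05],[0,0,0]],[[0,0,0.1],[0,0,0]],[[0,0,0.15],[0,0,0]],[[0,0,0.16],[0,0,0]],[[0,0,0.16],[0,0,0]],[[0,0,0.16],[0,0,0]],[[0,0,0.16],[0,0,0]],[[0,0,0.16],[0,0,0]],[[0,0,0.16],[0,0,0]],[[0,0,0.16],[0,0,0]]]' >/dev/null
python3 -c "
from h import *
st([.4878,.0438,.181])"
```

```text
t 28.0 p [0.4877 0.0449 0.2204] yaw_y -53.7 tilt 0.02 F [ 0.83 -0.85 -0.71] q [ -1. -14. 114.   0.  80.  53.] gap 0.0588 0.0
shares [-0.0023  0.0038  0.1576]
t 28.83 p [0.4883 0.0435 0.1804] yaw_y -53.8 tilt 0.05 F [-0.3   0.52 -0.6 ] q [ -1. -12. 117.  -0.  76.  53.] gap 0.0589 0.0
shares [-0.0009 -0.0022 -0.0022]
```

```bash
python3 -m handwheel '[[[0,0,0],[0,0,0]],[[0,0,0],[0,0,0]],[[0,0,0],[0,0,0]],[[0,0,0],[0,0,0]],[[0,0,0],[0,0,0]],[[0,0,0],[0,0,0]],[[0,0,0],[0,0,0]],[[0,0,0],[0,0,0]],[[0,0,0],[0,0,0]],[[0,0,0],[0,0,0]]]' 0.3 20 >/dev/null
python3 -c "
from h import *
st([.5035,.0115,.18])"
python3 -m handwheel '[[[-0.003,0.015,0],[0,0,-0.018]],[[-0.006,0.03,0],[0,0,-0.036]],[[-0.009,0.045,0],[0,0,-0.054]],[[-0.012,0.06,0],[0,0,-0.072]],[[-0.015,0.075,0],[0,0,-0.09]],[[-0.018,0.09,0],[0,0,-0.108]],[[-0.021,0.105,0],[0,0,-0.126]],[[-0.024,0.12,0],[0,0,-0.144]],[[-0.026,0.13,0],[0,0,-0.16]],[[-0.028,0.14,0],[0,0,-0.178]]]' >/dev/null
python3 -c "
from h import *
st([.5035,.0115,.18])"
```

```text
t 29.67 p [0.4877 0.0439 0.1799] yaw_y -53.8 tilt 0.06 F [-3.56  3.21  2.11] q [ -1. -12. 117.   0.  76.  53.] gap 0.0384 20.0
shares [-0.0257  0.1419 -0.0005]
t 30.5 p [0.5027 0.0131 0.18  ] yaw_y -45.8 tilt 0.28 F [-4.54  9.54  3.31] q [ -5. -10. 115.   0.  75.  41.] gap 0.0383 20.0
shares [-0.0024  0.0068 -0.0002]
```

```bash
python3 -m handwheel '[[[-0.002,0.006,0],[0,0,0]],[[-0.002,0.006,0],[0,0,0]],[[-0.002,0.006,0],[0,0,0]],[[-0.002,0.006,0],[0,0,0]],[[-0.002,0.006,0],[0,0,0]],[[-0.002,0.006,0],[0,0,0]],[[-0.002,0.006,0],[0,0,0]],[[-0.002,0.006,0],[0,0,0]],[[-0.002,0.006,0],[0,0,0]],[[-0.002,0.006,0],[0,0,0]]]' >/dev/null
python3 - <<'E'
from h import *
st()
a=grab_frame("top");b=grab_frame("side");cv2.imwrite("pics/t4.png",a[:,:,::-1]);cv2.imwrite("pics/s4.png",b[:,:,::-1])
cv2.imwrite("pics/p5.png",np.hstack([cv2.resize(a[150:310,130:330],(400,320)),cv2.resize(b[150:300,150:350],(400,320))])[:,:,::-1])
E
```

```text
t 31.33 p [0.5035 0.0115 0.18  ] yaw_y -45.8 tilt 0.22 F [-3.13  8.65  2.12] q [ -5. -10. 115.   0.  75.  41.] gap 0.0388 20.0
```

View pics/p5.png

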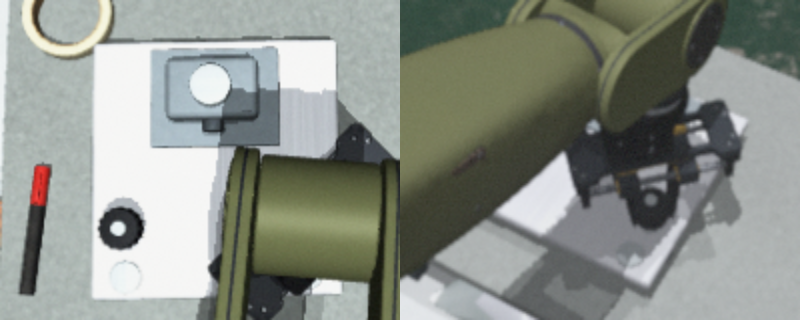

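The stand is back: the left knob is at crop (120,228), which is full-image (190,264), the same as at the start, and the yaw is about 0. Release, then check the position numerically.

```bash
python3 -m handwheel '[[[0,0,0],[0,0,0]],[[0,0,0],[0,0,0]],[[0,0,0],[0,0,0]],[[0,0,0],[0,0,0]],[[0,0,-0.08],[0,0,0]],[[0,0,-0.16],[0,0,0]],[[0,0,-0.22],[0,0,0]],[[0,0,-0.22],[0,0,0]],[[0,0,-0.22],[0,0,0]],[[0,0,-0.22],[0,0,0]]]' 0.62 >/dev/null
python3 - <<'E'
from h import *
st([.4548,.0107,.173])
m=np.uint8(cv2.imread("pics/t4.png",0)<90);w=np.zeros_like(m);cv2.circle(w,(190,264),16,1,-1)
u,r=cv2.minEnclosingCircle(max(cv2.findContours(m*w,0,2)[0],key=cv2.contourArea));print(u,r,plane("top",u,.192).round(4),"was .5038 .1908")
E
```

```text
t 32.27 p [0.5033 0.0096 0.2337] yaw_y -45.8 tilt 0.08 F [ 0.81  0.28 -0.81] q [ -5. -12. 112.  -0.  81.  41.] gap 0.0588 0.0
shares [-0.1355 -0.1382  0.243 ]
(190.240966796875, 263.3252868652344) 11.261286735534668 [0.5026 0.1905 0.192 ] was .5038 .1908
```

The stand is within about 1 mm of its start. I'll repeat the check press on the right boss.

```bash
python3 -m handwheel '[[[-0.135,-0.138,0],[0,0,0]],[[-0.135,-0.138,0],[0,0,0]],[[-0.135,-0.138,0],[0,0,0]],[[-0.135,-0.138,0],[0,0,0]],[[-0.135,-0.138,0.1],[0,0,0]],[[-0.135,-0.138,0.2],[0,0,0]],[[-0.135,-0.138,0.24],[0,0,0]],[[-0.135,-0.138,0.25],[0,0,0]],[[-0.135,-0.138,0.25],[0,0,0]],[[-0.135,-0.138,0.25],[0,0,0]]]' 0 >/dev/null
python3 -m handwheel '[[[0,0,0.002],[0,0,0]],[[0,0,0.004],[0,0,0]],[[0,0,0.006],[0,0,0]],[[0,0,0.008],[0,0,0]],[[0,0,0.008],[0,0,0]],[[0,0,0.008],[0,0,0]],[[0,0,0.008],[0,0,0]],[[0,0,0.008],[0,0,0]],[[0,0,0.008],[0,0,0]],[[0,0,0.008],[0,0,0]]]' >/dev/null
python3 -c "
from h import *
st([.4548,.0107,.169])"
for i in 1 2; do python3 -m handwheel '[[[0,0,0.002],[0,0,0]],[[0,0,0.002],[0,0,0]],[[0,0,0.002],[0,0,0]],[[0,0,0.002],[0,0,0]],[[0,0,0.002],[0,0,0]],[[0,0,0.002],[0,0,0]],[[0,0,0.002],[0,0,0]],[[0,0,0.002],[0,0,0]],[[0,0,0.002],[0,0,0]],[[0,0,0.002],[0,0,0]]]' >/dev/null
python3 -c "
from h import *
st()"; done
```

```text
t 33.93 p [0.4554 0.011  0.1704] yaw_y -45.8 tilt 0.0 F [ 0.59 -1.22 -0.38] q [ -5. -17. 121.  -0.  76.  40.] gap 0.0007 0.0
shares [-0.0025 -0.0011  0.0056]
t 34.77 p [0.4555 0.0109 0.1699] yaw_y -45.8 tilt 0.0 F [-1.71  0.73 -0.13] q [ -5. -17. 121.  -0.  76.  40.] gap 0.0006 0.0
t 35.6 p [0.4555 0.011  0.1694] yaw_y -45.8 tilt 0.0 F [ 0.11 -0.32 -0.12] q [ -5. -17. 121.  -0.  75.  40.] gap 0.0004 0.0
```

```bash
for i in 1 2 3 4; do python3 -m handwheel '[[[0,0,0.002],[0,0,0]],[[0,0,0.002],[0,0,0]],[[0,0,0.002],[0,0,0]],[[0,0,0.002],[0,0,0]],[[0,0,0.002],[0,0,0]],[[0,0,0.002],[0,0,0]],[[0,0,0.002],[0,0,0]],[[0,0,0.002],[0,0,0]],[[0,0,0.002],[0,0,0]],[[0,0,0.002],[0,0,0]]]' >/dev/null
python3 -c "
from h import *
st()"; done
```

```text
t 36.43 p [0.4555 0.011  0.1689] yaw_y -45.8 tilt 0.0 F [0.31 0.97 0.51] q [ -5. -17. 121.   0.  75.  40.] gap 0.0005 0.0
t 37.27 p [0.4555 0.0109 0.1686] yaw_y -45.8 tilt 0.01 F [-2.37 -0.67  4.38] q [ -5. -17. 121.  -0.  75.  40.] gap 0.0003 2.3
t 38.1 p [0.4555 0.0109 0.1686] yaw_y -45.8 tilt 0.01 F [-2.77  1.12  7.21] q [ -5. -17. 121.  -0.  75.  40.] gap 0.0006 3.3
t 38.93 p [0.4555 0.0109 0.1685] yaw_y -45.8 tilt 0.01 F [-5.03 -0.71  8.37] q [ -5. -17. 121.  -0.  75.  40.] gap 0.0004 4.3
```

Same as before the bump: contact at 0.1688, stiff, 8.4 N with about 0.3 mm give. To rule out over-jacking, I'll check the left boss too, travelling high this time.

```bash
python3 -m handwheel '[[[0,0,-0.1],[0,0,0]],[[0,0,-0.2],[0,0,0]],[[0,0,-0.28],[0,0,0]],[[0.25,-0.257,-0.28],[0,0,0]],[[0.501,-0.515,-0.28],[0,0,0]],[[0.501,-0.515,-0.28],[0,0,0]],[[0.501,-0.515,-0.28],[0,0,0]],[[0.501,-0.515,-0.28],[0,0,0]],[[0.501,-0.515,-0.28],[0,0,0]],[[0.501,-0.515,-0.28],[0,0,0]]]' >/dev/null
python3 -c "
from h import *
st([.4545,.1905,.1705])"
```

```text
t 39.77 p [0.4551 0.191  0.2365] yaw_y -45.7 tilt 0.07 F [ 0.2  -0.38 -0.3 ] q [ 17. -14. 113.  -0.  81.  62.] gap 0.0004 0.0
shares [-3.000e-03 -2.000e-04  2.638e-01]
```

```bash
python3 -m handwheel '[[[0,0,0.05],[0,0,0]],[[0,0,0.1],[0,0,0]],[[0,0,0.16],[0,0,0]],[[0,0,0.22],[0,0,0]],[[0,0,0.25],[0,0,0]],[[0,0,0.26],[0,0,0]],[[0,0,0.264],[0,0,0]],[[0,0,0.264],[0,0,0]],[[0,0,0.264],[0,0,0]],[[0,0,0.264],[0,0,0]]]' >/dev/null
python3 -c "
from h import *
st()"
for i in 1 2 3 4; do python3 -m handwheel '[[[0,0,0.002],[0,0,0]],[[0,0,0.002],[0,0,0]],[[0,0,0.002],[0,0,0]],[[0,0,0.002],[0,0,0]],[[0,0,0.002],[0,0,0]],[[0,0,0.002],[0,0,0]],[[0,0,0.002],[0,0,0]],[[0,0,0.002],[0,0,0]],[[0,0,0.002],[0,0,0]],[[0,0,0.002],[0,0,0]]]' >/dev/null
python3 -c "
from h import *
st()"; done
```

```text
t 40.6 p [0.4561 0.1907 0.1724] yaw_y -45.8 tilt 0.11 F [-0.57 -0.37  0.32] q [ 16. -11. 117.   0.  75.  62.] gap 0.0006 0.0
t 41.43 p [0.4555 0.1906 0.1709] yaw_y -45.8 tilt 0.0 F [ 0.31 -0.42 -0.68] q [ 16. -11. 117.   0.  75.  62.] gap 0.0005 0.0
t 42.27 p [0.4555 0.1906 0.1704] yaw_y -45.8 tilt 0.0 F [0.64 0.66 0.16] q [ 16. -11. 117.  -0.  75.  62.] gap 0.0008 0.0
t 43.1 p [0.4555 0.1906 0.1699] yaw_y -45.8 tilt 0.0 F [ 0.7   0.14 -0.94] q [ 16. -11. 117.   0.  74.  62.] gap 0.0004 0.0
t 43.93 p [0.4555 0.1906 0.1694] yaw_y -45.8 tilt 0.0 F [-0.29  0.33  0.89] q [ 16. -11. 117.  -0.  74.  62.] gap 0.0007 0.0
```

```bash
for i in 1 2 3 4; do python3 -m handwheel '[[[0,0,0.002],[0,0,0]],[[0,0,0.002],[0,0,0]],[[0,0,0.002],[0,0,0]],[[0,0,0.002],[0,0,0]],[[0,0,0.002],[0,0,0]],[[0,0,0.002],[0,0,0]],[[0,0,0.002],[0,0,0]],[[0,0,0.002],[0,0,0]],[[0,0,0.002],[0,0,0]],[[0,0,0.002],[0,0,0]]]' >/dev/null
python3 -c "
from h import *
st()"; done
```

```text
t 44.77 p [0.4555 0.1906 0.1689] yaw_y -45.8 tilt 0.0 F [-0.49  0.16 -0.54] q [ 16. -11. 117.   0.  74.  62.] gap 0.0009 0.0
t 45.6 p [0.4555 0.1906 0.1686] yaw_y -45.8 tilt 0.01 F [-2.55 -1.27  4.76] q [ 16. -11. 117.   0.  74.  62.] gap 0.0009 2.2
t 46.43 p [0.4555 0.1906 0.1685] yaw_y -45.8 tilt 0.01 F [-3.78 -0.53  6.37] q [ 16. -11. 117.   0.  74.  62.] gap 0.0007 3.2
t 47.27 p [0.4555 0.1906 0.1685] yaw_y -45.8 tilt 0.01 F [-3.56 -1.65  8.6 ] q [ 16. -11. 117.   0.  74.  62.] gap 0.0008 4.2
```

Both corners are stiff and at equal height (0.1688), so all feet are loaded. Retreat and hand in.

```bash
python3 -m handwheel '[[[0,0,-0.1],[0,0,0]],[[0,0,-0.2],[0,0,0]],[[0,0,-0.3],[0,0,0]],[[0,0,-0.45],[0,0,0]],[[0,0,-0.45],[0,0,0]],[[0,0,-0.45],[0,0,0]],[[0,0,-0.45],[0,0,0]],[[0,0,-0.45],[0,0,0]],[[0,0,-0.45],[0,0,0]],[[0,0,-0.45],[0,0,0]]]' >/dev/null
python3 -c "
from h import *
st();print(sign_off())"
```

```text
t 48.1 p [0.4549 0.1904 0.2782] yaw_y -45.8 tilt 0.16 F [-0.13 -0.58  0.06] q [ 16. -15. 109.  -0.  86.  62.] gap 0.0004 0.0
the job is handed in; nothing more can be done
None
```

Handed in at 48 s, verdict not shown: the right front foot hung, so I turned its knob 1.73 rad clockwise and the right boss then held firm at about 9 N; a move of mine then hit the left knob and pushed the stand about 20 mm, so I dragged it back to within about 1 mm of its start, and both bosses again held firm at about 8.5 N.

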